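Clear the drilling offcuts through the scrap chute

ROBOT

A 6-joint arm with a two-finger parallel gripper is mounted at the origin on the work surface. World frame = base frame: x ahead of the robot, y to its left, z up, the work surface at z = 0. Lengths are in m, angles in rad, forces in N, time in s.
With the tool pointing down it reaches from about 0.35 to 0.775 m from the base axis. Payload 5.5 kg.
Tool frame: the origin (TCP) lies where the fingers leave the gripper's body, on its centre line; the fingertips stand 73 mm ahead of it and the grasp point (between the pads) lies 54 mm ahead of it; z points along the fingers, y is the direction in which the jaws open and shut (so a half turn about z gives the same grasp; the last joint's range is limited). The gripper opens to 85 mm and grips with 20 to 120 N. Pads are 22 mm wide; open, the fingers measure 114 mm over their backs; the gripper's body (76 mm by 85 mm) begins 54 mm behind the grasp point. The pads swing forward as they close: fully open they stand 13 mm farther back than shut.
Start: joints at [0.984, 0.313, 0.046, 1.304, 0, 1.431], TCP at [0.248, 0.519, 0.304] pointing down, gripper open.
Joint ranges: [-2.76, 2.76], [-0.86, 1.69], [-1.03, 1.26], [-2.2, 2.34], [-1.47, 1.5], [-3.14, 3.14]. Speed limits (rad/s): [2.57, 2.57, 3.14, 3.14, 3.14, 3.14].

INTERFACE

Orientations are given as a unit quaternion [w, x, y, z].
In Python, from workcell import env, read_camera, job, cut_out gives the robot as it stands.
- The arm moves only by the tool servo_tool, never from a script. Its argument "deltas" is a list of rows, each an object of numbers: "dx", "dy", "dz": the shift along the world's x, y, z in mm; "rx", "ry", "rz": the turn, a rotation vector about the world's x, y, z in rad; "fingers": the closure, from -1 (fully open) to 1 (shut). A call has 1 to 8 rows; each row shifts and turns the commanded pose from where the row before left it; what a row does not reach is not made up. A row lasts 1/10 s, in which the tool goes at most 50 mm and 8.59 degrees, less where a joint would pass 70% of its speed; a pose out of reach is approached as far as the arm can. A call is refused whole if a number of a shift passes 50 or a number of a turn 0.15, either way. A call with a gripper value outside its range is refused whole. The fingers move at their own pace and stop on an object; "newtons" is the grip in N (left out, the last holds). Time passes only in rows, so rows that do not move let the fingers close. It gives the time, the measured TCP pose, the force and the opening at its end, in the units of the state.
- env.get_state(): the state, without advancing time (a new reading comes with each control period).
- read_camera(name): name is "scene" or "top" or "wrist"; returns a dict with "img" (400x640x3 uint8, red, green, blue), "intrinsics" (3x3 intrinsics, pixels), "extrinsics" (4x4, takes a point from camera to world coordinates); the wrist camera has in their place "hand_eye" (4x4, takes a point from camera to tool coordinates, whose origin is the TCP and whose axes are the flange's). Camera axes: x right, y down, z forward; pixel columns grow to the right and rows downward; lengths in m; the calibration is good to about 2 mm. A picture is of the moment at which its call begins: read the wrist's pose just before it. There is no depth.
- job.hand_in(): hands the job in, once; it reports no verdict.
Trained networks look in the newest picture that a camera, given by its name, has taken for a name from the list of things; names that differ only in an ending like _2 or _b are one class to them, and where a whole thing is asked for, a point or a joint stands for the part that bears it (a point fixed in the world has none). Each returns a list of dicts, best first, with "confidence" (0 to 1); they miss things now and then, are a little off and sometimes report something else, mostly with a low value. They report only what shows in the picture. A call takes as long as a camera call. They do not tell look-alikes from the thing itself.
- cut_out(target, camera): "region" (400x640 bool, what is visible of it) and "extent" ([left, top, right, bottom] in pixels, round what is visible of it).
The state is a dict: "clock": time; "joint_pos": joint angles; "qvel": joint speeds; "tau": joint torques, N m; "tcp_pos": TCP position; "orientation": TCP orientation; "wrist_force": force on the tool from outside, world axes, zero at the start; "ft_torque": the same for the moment, N m; "finger_gap": finger opening in m.
Only numpy, scipy, OpenCV 4.12 (cv2) and the standard library are available. Lean on these libraries where they do the work, as an engineer would, in place of code of your own. Each camera call takes 0.05 s, during which the arm holds its last target. There are 200 camera calls.

TASK

Slide the empty scrap tray onto the yellow outline under the chute, and push every metal offcut on the raised ledge over its open edge so it drops into the chute; do not lift them off the ledge. Once they all lie in the chute behind the shut gate, pull the sprung gate up by its T-handle until its pointer is in the red band of the scale, hold it there for a good two seconds so that the offcuts slide out into the tray, and let the gate back down fully shut. Leave every offcut lying in the tray, the tray still square on its outline, and the bottle, wrench and drilled bracket undisturbed.

Things in the scene. Friction and masses are not known exactly. Their poses are not given: they have to be found in the camera images.
- station: Fixed red scrap station; origin on the table below the middle of the ledge's open edge, z up. The ledge is a dark flat deck 220 mm above the table, from the open edge (y = 0) back to y = +252 mm, 150 mm wide (x = -75 to +75 mm) between side rails; the rails at both sides and the back are 15 mm high, 8 mm thick. The chute lies beyond the open edge (y < 0).
- lip (a point): Middle of the chute's lower lip, at (0, -130, 50) mm in the station's frame. The chute is 150 mm wide: an aluminium ramp falling at 45 degrees from 180 mm high at y = 0 to this lip, between walls 6 mm thick with tops 200 mm high. The gate, 6 mm thick, crosses it at y = -85 mm and shuts into a slot in the ramp.
- red_band (a point): Centre of the red band, 16 mm tall, on the white scale post (12 x 6 mm, top 295 mm high) beside the gate, at (87.5, -85, 276) mm in the station's frame.
- edge (a point): Middle of the ledge's open edge, on the deck (220 mm high). Offcuts are pushed towards the station's -y over it.
- tray_place (a point): Centre of the yellow outline (about 225 x 170 mm) painted on the table under the chute's lip, at (0, -185, 0) mm in the station's frame. The tray belongs here: centre within about 20 mm, square within about 8 degrees, its axes along the station's and its tab on the side away from the ledge.
- gate (a joint): Lift of the sprung gate plate in m: 0 = shut, as at the start, to 0.110. Its yellow pointer is at the middle of the red band at 0.070, within the band from 0.062 to 0.078. A spring (120 N/m, 3.6 N when shut) and 0.2 kg weight pull it down: about 14 N at the mark; released, it shuts by itself.
- gate_handle (a point): Centre of the black T-bar on top of the gate: 60 mm along the station's x, 14 mm thick in y, 20 mm high; 222 mm above the table when the gate is shut, rising with it. Grasp it from above, closing along the station's y; the gate's top edge is 32 mm below it.
- tray: Loose blue scrap tray, 210 (x) x 160 (y) mm, walls 4 mm thick and 38 mm high, about 0.45 kg, standing on the table; origin at the centre of its underside. Its grip tab is in the -y wall.
- tray_tab (a point): Grip point on the tray's upright yellow tab: tab 60 mm along the tray's x, 12 mm thick in y, top 66 mm above the table; this point is 54 mm high, 78 mm from the tray's centre towards its -y. Grasp from above, closing along the tray's y, and slide the tray along the table.
- slug1: Steel-grey drill core, an upright cylinder 26 mm in diameter, 20 mm high, 83 g. Starts resting on the ledge at any yaw; origin at the centre of its underside. May be absent.
- slug2: Steel-grey drill core, an upright cylinder 26 mm in diameter, 20 mm high, 83 g. Starts resting on the ledge at any yaw; origin at the centre of its underside. May be absent.
- bar1: Bright flat-bar offcut, a block 30 (x) x 22 (y) x 16 (z) mm, 82 g. Starts resting on the ledge at any yaw; origin at the centre of its underside. May be absent.
- bar2: Bright flat-bar offcut, a block 30 (x) x 22 (y) x 16 (z) mm, 82 g. Starts resting on the ledge at any yaw; origin at the centre of its underside. May be absent.
- angle1: Brass-coloured offcut of angle section: a flat leg 30 (x) x 26 (y) x 6 mm, with an upright leg 6 mm thick along its -x end, 20 mm high in all, 66 g. Starts resting on the ledge at any yaw; origin at the centre of its underside. May be absent.
- angle2: Brass-coloured offcut of angle section: a flat leg 30 (x) x 26 (y) x 6 mm, with an upright leg 6 mm thick along its -x end, 20 mm high in all, 66 g. Starts resting on the ledge at any yaw; origin at the centre of its underside. May be absent.
- oil_bottle: Bystander: green bottle, 56 mm diameter, 150 mm tall, standing on the table; origin at the centre of its underside. Leave alone.
- wrench: Bystander: steel wrench lying on the table. Leave alone.
- bracket: Bystander: dark plate 60 x 80 x 12 mm with two holes, lying on the table. Leave alone.
Things that resemble listed ones, but are neither listed nor needed, are in the scene too. What is shaped like the slug2 but turquoise is not meant.

How it is judged:
By the outcome, as a careful person would: the job done as asked, in the order asked, and still so for the second after the job is handed in, with the robot touching nothing.
Of slug1, slug2, bar1, bar2, angle1, angle2 only 4 to 6 are there at a start; the rules pass over those that are not, and their reading is None.
At some moment in a run one of slug1, slug2, bar1, bar2, angle1, angle2, tray may be knocked a few centimetres aside while the robot is not near it.
Once in a run the grip may slacken for a moment while it holds something.
It also fails if it takes over 208 s, if anything falls off the work surface, if the arm or the gripper's body presses on something with over 40 N, if the wrist force passes 120 N, or if a joint passes its speed limit or range.

## Working session

There is one attempt and no reset: what is moved stays moved. The work goes in short steps, Python scripts to look and compute and a tool call to move; the robot and the scene stay as the last step left them, time stands still between calls to the robot, and variables do not carry over. Pictures are saved under pics/ and viewed, about 12 in all and at most 16, crops included, and the job is handed in when it is done.

Besides the shell and the picture viewer there is one more tool, called after "Emit:" in YAML: its name, and indented under it one key for each argument. servo_tool: Moves the arm, as the interface text tells. Its arguments: {"type":"object","properties":{"deltas":{"type":"array"},"newtons":{"type":"number"}},"required":["deltas"]}

```bash
ls; mkdir -p pics
cat > h.py <<'E'
import numpy as np, cv2
from workcell import env, read_camera, job, cut_out
def save(r,n,box=None,s=1):
    im=r["img"][:,:,::-1]
    if box: im=im[box[1]:box[3],box[0]:box[2]]
    cv2.imwrite("pics/"+n, cv2.resize(im,None,fx=s,fy=s,interpolation=cv2.INTER_CUBIC))
def ray(r,u,v,z,T=None):
    T=np.array(r["extrinsics"]) if T is None else T
    d=T[:3,:3]@(np.linalg.inv(r["intrinsics"])@np.array([u,v,1.]))
    return T[:3,3]+d*(z-T[2,3])/d[2]
def proj(r,p,T=None):
    T=np.array(r["extrinsics"]) if T is None else T
    q=np.array(r["intrinsics"])@(np.linalg.inv(T)@np.append(p,1))[:3]
    return q[:2]/q[2]
E
cat > a.py <<'E'
from h import *
print(env.get_state())
for c in ["scene","top"]:
    r=read_camera(c); save(r,c+"0.png",None,1.25)
    T=np.array(r["extrinsics"]);print(c,T.round(3).tolist(),np.array(r["intrinsics"]).round(1).tolist())
    for n in ["station","gate","tray","tray_tab","slug1","bar1","angle1","oil_bottle","wrench","bracket"]:
        for d in cut_out(n,c):
            m=d["region"];ys,xs=np.nonzero(m)
            print(n,round(d["confidence"],2),[int(x) for x in d["extent"]],xs.mean().round(1) if len(xs) else 0,ys.mean().round(1) if len(xs) else 0,len(xs))
E
python3 a.py
```

```text
pics
{'clock': 0.0, 'joint_pos': array([ 9.84402077e-01,  3.14021267e-01,  4.49492583e-02,  1.30358210e+00,
       -1.08700725e-05,  1.43121654e+00]), 'qvel': array([ 0.0003223 , -0.00029304, -0.00126476,  0.00164479,  0.00055323,
        0.00290793]), 'tau': array([ 5.50561654e-04, -4.80628288e+01,  2.98531920e+01,  1.92717748e-02,
       -2.47451653e-04,  9.81471885e-06]), 'tcp_pos': array([0.24824009, 0.51822742, 0.30298471]), 'orientation': array([-3.24738066e-04,  2.21553355e-01,  9.75147808e-01, -8.70292797e-04]), 'wrist_force': array([ 0.72320112,  0.84311237, -0.42485329]), 'ft_torque': array([ 0.05267599,  0.06328221, -0.00317066]), 'finger_gap': 0.08527490106497963}
scene [[-0.848, 0.457, -0.269, 0.943], [0.531, 0.728, -0.435, 0.43], [-0.003, -0.511, -0.86, 1.088], [0.0, 0.0, 0.0, 1.0]] [[447.5, 0.0, 326.2], [0.0, 447.5, 201.8], [0.0, 0.0, 1.0]]
station 0.79 [290, 161, 504, 356] 410.0 258.6 16529
gate 0.68 [341, 179, 388, 219] 366.0 198.0 1099
gate 0.59 [327, 163, 501, 353] 410.5 259.1 15986
gate 0.45 [262, 194, 287, 233] 272.2 217.3 707
tray 0.6 [267, 120, 353, 191] 311.8 
[... 979 characters left out ...]
 235
gate 0.16 [178, 183, 327, 263] 253.7 223.7 8685
tray 0.62 [372, 185, 434, 263] 403.0 225.0 3795
tray_tab 0.72 [373, 190, 432, 263] 403.4 224.5 3707
tray_tab 0.58 [343, 146, 362, 167] 353.4 157.2 310
tray_tab 0.32 [308, 196, 315, 246] 310.9 223.4 179
slug1 0.64 [212, 208, 221, 218] 216.7 212.6 74
bar1 0.5 [264, 232, 277, 245] 269.4 236.7 84
angle1 0.52 [213, 239, 221, 249] 216.2 242.7 100
angle1 0.43 [237, 203, 246, 213] 241.0 209.6 103
oil_bottle 0.74 [342, 149, 360, 169] 353.0 157.8 320
oil_bottle 0.61 [293, 134, 323, 181] 306.9 158.2 288
wrench 0.88 [291, 134, 327, 184] 306.7 158.4 328
bracket 0.71 [371, 187, 433, 263] 403.2 224.3 3693
bracket 0.66 [229, 152, 257, 175] 242.7 163.3 407
```

View pics/scene0.png

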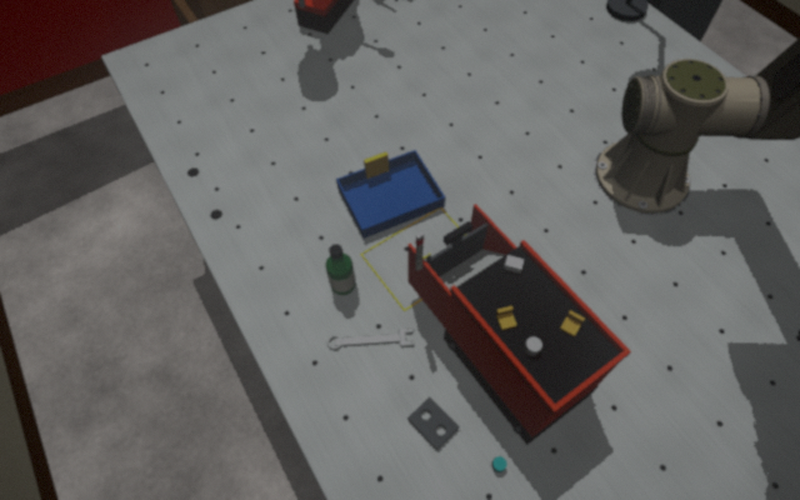

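```bash
python3 -c "
import cv2
i=cv2.imread('pics/top0.png');cv2.imwrite('pics/top1.png',cv2.resize(i[150:360,180:580],None,fx=2,fy=2,interpolation=cv2.INTER_CUBIC))"
```

```text
(no output)
```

View pics/top1.png

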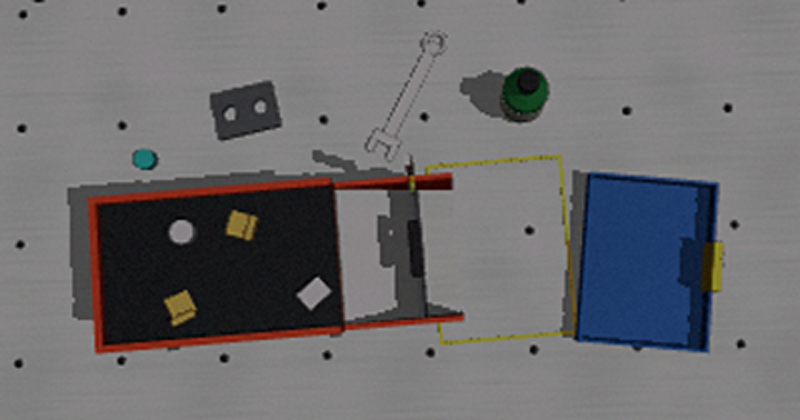

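Four offcuts are present: a slug at crop px (181,232), a bar at (314,293), and angles at (241,225) and (180,307). The turquoise slug is off the ledge. The tray lies to the right of the outline with its tab on the outer side.

```bash
cat > b.py <<'E'
from h import *
from scipy.optimize import least_squares
r=read_camera("top")
px=lambda x,y:((x/2+180)/1.25,(y/2+150)/1.25)
S=[((112.5,-100,0),(427,168)),((112.5,-270,0),(560,156)),((-112.5,-270,0),(575,332)),((-112.5,-100,0),(441,343)),((83,260,235),(90,198)),((-83,260,235),(97,352)),((0,-85,232),(415,247))]
def M(p):
    c,s=np.cos(p[2]),np.sin(p[2]); return lambda q:np.array([p[0]+c*q[0]/1e3-s*q[1]/1e3,p[1]+s*q[0]/1e3+c*q[1]/1e3,q[2]/1e3])
f=lambda p:np.concatenate([proj(r,M(p)(q))-px(*u) for q,u in S])
o=least_squares(f,[.45,.1,0]);p=o.x;print("station",p.round(4),o.fun.round(1))
np.save("st.npy",p)
W=[((105,80,38),(588,173)),((105,-80,38),(718,184)),((-105,-80,38),(709,352)),((-105,80,38),(576,340)),((0,-78,66),(713,265))]
f=lambda p:np.concatenate([proj(r,M(p)(q))-px(*u) for q,u in W])
o=least_squares(f,[.45,-.3,0]);print("tray",o.x.round(4),o.fun.round(1))
print("tab",M(o.x)((0,-78,54)).round(3),"target tab",M(p)((0,-263,54)).round(3),"handle",M(p)((0,-85,222)).round(3))
c,s=np.cos(p[2]),np.sin(p[2])
for n,z in [("slug1",.24),("bar1",.236),("angle1",.229)]:
  for d in cut_out(n,"top"):
    ys,xs=np.nonzero(d["region"]);w=ray(r,xs.mean(),ys.mean(),z);e=w[:2]-p[:2]
    print(n,round(d["confidence"],2),w.round(3),"st mm",(1e3*np.array([c*e[0]+s*e[1],-s*e[0]+c*e[1]])).round())
E
python3 b.py
```

```text
station [0.566  0.0884 0.0529] [ 0.2 -0.6 -0.1 -0.1  0.4  0.2  0.2  0.1 -0.7 -0.6 -0.5  0.5  0.5  0.4]
tray [ 0.5538 -0.274  -0.1106] [ 0.1 -0.5 -0.5 -0.8 -0.8  0.2  0.1  0.6  1.1  0.4]
tab [ 0.545 -0.351  0.054] target tab [ 0.58  -0.174  0.054] handle [0.57  0.003 0.222]
slug1 0.54 [0.595 0.251 0.24 ] st mm [ 38. 161.]
slug1 0.45 [0.674 0.291 0.24 ] st mm [119. 197.]
bar1 0.51 [0.526 0.113 0.236] st mm [-39.  27.]
angle1 0.65 [0.516 0.255 0.229] st mm [-41. 169.]
angle1 0.56 [0.564 0.155 0.229] st mm [ 1. 66.]
angle1 0.35 [0.574 0.004 0.229] st mm [  4. -85.]
```

Emit:
servo_tool:
  deltas:
    - {"dx":12,"dy":-35,"dz":33,"fingers":-1}
    - {"dx":12,"dy":-35,"dz":33}
    - {"dx":12,"dy":-35,"dz":33}
    - {"dx":15,"dy":-45,"rz":0.056}
    - {"dx":15,"dy":-45,"rz":0.056}
    - {"dx":15,"dy":-45,"rz":0.056}
    - {"dx":15,"dy":-45,"rz":0.056}
    - {"dx":15,"dy":-45,"rz":0.056}

```text
invalid input at $.deltas[0]: expected keys dx, dy, dz, rx, ry, rz, fingers
```

Emit:
servo_tool:
  deltas:
    - {"dx":15,"dy":-45,"rz":0.056}
    - {"dx":15,"dy":-45}
    - {"dx":15,"dy":-45}
    - {"dx":15,"dy":-45}
    - {"dx":15,"dy":-45}
    - {"dx":15,"dy":-45}
    - {"dx":15,"dy":-45}
    - {"dx":15,"dy":-45}

```text
invalid input at $.deltas[0]: expected keys dx, dy, dz, rx, ry, rz, fingers
```

Emit:
servo_tool:
  deltas:
    - {"dx":15,"dy":-45}
    - {"dx":15,"dy":-45}
    - {"dx":15,"dy":-45}
    - {"dx":10,"dy":-40}
    - {}

```text
invalid input at $.deltas[0]: expected keys dx, dy, dz, rx, ry, rz, fingers
```

All seven keys are required in every row.

Emit:
servo_tool:
  deltas:
    - {"dx":12,"dy":-35,"dz":33,"rx":0,"ry":0,"rz":0,"fingers":-1}
    - {"dx":12,"dy":-35,"dz":33,"rx":0,"ry":0,"rz":0,"fingers":-1}
    - {"dx":12,"dy":-35,"dz":33,"rx":0,"ry":0,"rz":0,"fingers":-1}
    - {"dx":15,"dy":-45,"dz":0,"rx":0,"ry":0,"rz":0.056,"fingers":-1}
    - {"dx":15,"dy":-45,"dz":0,"rx":0,"ry":0,"rz":0.056,"fingers":-1}
    - {"dx":15,"dy":-45,"dz":0,"rx":0,"ry":0,"rz":0.056,"fingers":-1}
    - {"dx":15,"dy":-45,"dz":0,"rx":0,"ry":0,"rz":0.056,"fingers":-1}
    - {"dx":15,"dy":-45,"dz":0,"rx":0,"ry":0,"rz":0.056,"fingers":-1}

```text
clock: 2.1
tcp_pos: [0.3595, 0.1869, 0.4032]
orientation: [0.001, 0.082, 0.997, 0.0]
wrist_force: [0.9, -0.9, -0.4]
finger_gap: 0.0853
```

Emit:
servo_tool:
  deltas:
    - {"dx":15,"dy":-45,"dz":0,"rx":0,"ry":0,"rz":0.056,"fingers":-1}
    - {"dx":15,"dy":-45,"dz":0,"rx":0,"ry":0,"rz":0,"fingers":-1}
    - {"dx":15,"dy":-45,"dz":0,"rx":0,"ry":0,"rz":0,"fingers":-1}
    - {"dx":15,"dy":-45,"dz":0,"rx":0,"ry":0,"rz":0,"fingers":-1}
    - {"dx":15,"dy":-45,"dz":0,"rx":0,"ry":0,"rz":0,"fingers":-1}
    - {"dx":15,"dy":-45,"dz":0,"rx":0,"ry":0,"rz":0,"fingers":-1}
    - {"dx":15,"dy":-45,"dz":0,"rx":0,"ry":0,"rz":0,"fingers":-1}
    - {"dx":15,"dy":-45,"dz":0,"rx":0,"ry":0,"rz":0,"fingers":-1}

```text
clock: 2.9
tcp_pos: [0.4797, -0.1735, 0.4031]
orientation: [0.0, 0.056, 0.998, -0.0]
wrist_force: [0.5, -0.5, 0.1]
finger_gap: 0.0853
```

Emit:
servo_tool:
  deltas:
    - {"dx":15,"dy":-45,"dz":0,"rx":0,"ry":0,"rz":0,"fingers":-1}
    - {"dx":15,"dy":-45,"dz":0,"rx":0,"ry":0,"rz":0,"fingers":-1}
    - {"dx":15,"dy":-45,"dz":0,"rx":0,"ry":0,"rz":0,"fingers":-1}
    - {"dx":10,"dy":-40,"dz":0,"rx":0,"ry":0,"rz":0,"fingers":-1}
    - {"dx":0,"dy":0,"dz":0,"rx":0,"ry":0,"rz":0,"fingers":-1}

```text
clock: 3.4
tcp_pos: [0.535, -0.3516, 0.3996]
orientation: [-0.001, 0.058, 0.998, 0.0]
wrist_force: [1.4, 0.2, -0.2]
finger_gap: 0.0857
```

```bash
cat > w.py <<'E'
from h import *
from scipy.spatial.transform import Rotation as R
def wrist():
    s=env.get_state(); r=read_camera("wrist"); q=s["orientation"]
    T=np.eye(4); T[:3,:3]=R.from_quat([q[1],q[2],q[3],q[0]]).as_matrix(); T[:3,3]=s["tcp_pos"]
    return s,r,T@np.array(r["hand_eye"])
def yaw(s):
    q=s["orientation"];y=R.from_quat([q[1],q[2],q[3],q[0]]).as_matrix()[:,1]; return np.arctan2(y[1],y[0])
E
cat > c.py <<'E'
from w import *
s,r,T=wrist(); print(s["clock"],s["tcp_pos"],yaw(s)); save(r,"w1.png",None,1)
for d in cut_out("tray_tab","wrist"): print(d["confidence"],d["extent"])
r=read_camera("top"); save(r,"t2.png",(140,110,470,290),2.4)
E
python3 c.py
```

```text
3.4 [ 0.53495571 -0.35159685  0.39964285] 1.4552853925864184
0.75 [322.4, 89.8, 449.3, 240.8]
```

View pics/t2.png

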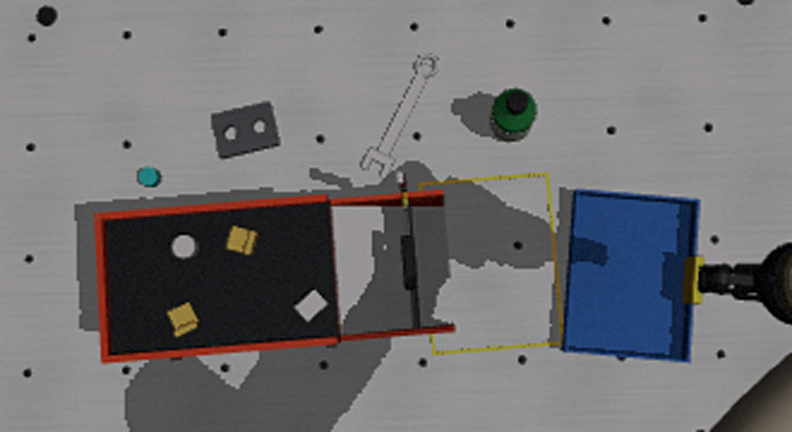

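View pics/w1.png

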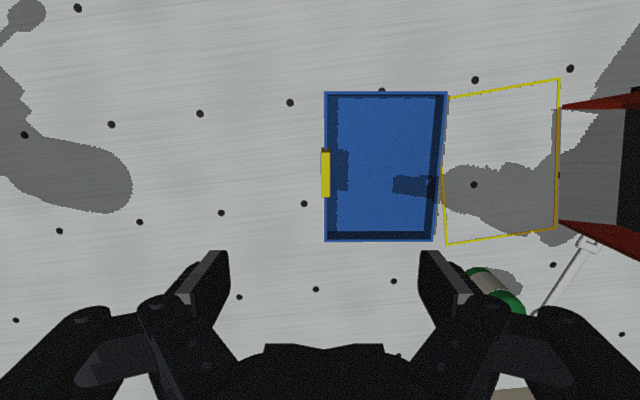

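Offcuts are unchanged in the top view: angle at (241,240), slug at (184,246), angle at (183,318), bar at (310,305). The wrist picture shows the yellow tab at (325,174).

```bash
cat > d.py <<'E'
from w import *
s=env.get_state();r=read_camera("wrist");q=s["orientation"]
s,r,T=wrist()
hsv=cv2.cvtColor(r["img"],cv2.COLOR_RGB2HSV);m=cv2.inRange(hsv,(22,150,90),(35,255,255))
n,l,st,ce=cv2.connectedComponentsWithStats(m)
for i in range(1,n):
    if st[i,4]>60: print(st[i],ce[i].round(1),ray(r,*ce[i],.064,T).round(4))
for u in [(327,95),(446,94),(432,240),(326,240)]: print(ray(r,*u,.038,T).round(4))
E
python3 d.py
```

```text
[436  79 119 167 927] [506.1 160.3] [ 0.5543 -0.1102  0.064 ]
[317 152   8  45 360] [320.5 174. ] [ 0.5458 -0.3515  0.064 ]
[ 0.4477 -0.3321  0.038 ]
[ 0.4635 -0.1776  0.038 ]
[ 0.6678 -0.1993  0.038 ]
[ 0.6505 -0.3554  0.038 ]
```

Emit:
servo_tool:
  deltas:
    - {"dx":10,"dy":1,"dz":-40,"rx":0,"ry":0,"rz":0,"fingers":-1}
    - {"dx":0,"dy":0,"dz":-45,"rx":0,"ry":0,"rz":0,"fingers":-1}
    - {"dx":0,"dy":0,"dz":-45,"rx":0,"ry":0,"rz":0,"fingers":-1}
    - {"dx":0,"dy":0,"dz":-45,"rx":0,"ry":0,"rz":0,"fingers":-1}
    - {"dx":0,"dy":0,"dz":-45,"rx":0,"ry":0,"rz":0,"fingers":-1}
    - {"dx":0,"dy":0,"dz":-45,"rx":0,"ry":0,"rz":0,"fingers":-1}
    - {"dx":0,"dy":0,"dz":-25,"rx":0,"ry":0,"rz":0,"fingers":-1}
    - {"dx":0,"dy":0,"dz":0,"rx":0,"ry":0,"rz":0,"fingers":-1}

```text
clock: 4.45
tcp_pos: [0.5423, -0.3421, 0.1095]
orientation: [-0.003, 0.055, 0.999, 0.002]
wrist_force: [0.0, 0.6, -0.1]
finger_gap: 0.0853
```

Emit:
servo_tool:
  deltas:
    - {"dx":0,"dy":0,"dz":0,"rx":0,"ry":0,"rz":0,"fingers":1}
    - {"dx":0,"dy":0,"dz":0,"rx":0,"ry":0,"rz":0,"fingers":1}
    - {"dx":0,"dy":0,"dz":0,"rx":0,"ry":0,"rz":0,"fingers":1}
    - {"dx":0,"dy":0,"dz":0,"rx":0,"ry":0,"rz":0,"fingers":1}
    - {"dx":0,"dy":0,"dz":0,"rx":0,"ry":0,"rz":0,"fingers":1}
    - {"dx":0,"dy":0,"dz":0,"rx":0,"ry":0,"rz":0,"fingers":1}
  newtons: 60

```text
clock: 5.05
tcp_pos: [0.5452, -0.3468, 0.1147]
orientation: [0.001, 0.056, 0.998, -0.001]
wrist_force: [-0.3, -2.1, 6.4]
finger_gap: 0.0107
```

Emit:
servo_tool:
  deltas:
    - {"dx":4,"dy":20,"dz":0,"rx":0,"ry":0,"rz":0.02,"fingers":1}
    - {"dx":4,"dy":22,"dz":0,"rx":0,"ry":0,"rz":0.02,"fingers":1}
    - {"dx":5,"dy":22,"dz":0,"rx":0,"ry":0,"rz":0.02,"fingers":1}
    - {"dx":5,"dy":22,"dz":0,"rx":0,"ry":0,"rz":0.02,"fingers":1}
    - {"dx":5,"dy":22,"dz":0,"rx":0,"ry":0,"rz":0.025,"fingers":1}
    - {"dx":5,"dy":22,"dz":0,"rx":0,"ry":0,"rz":0.02,"fingers":1}
    - {"dx":4,"dy":22,"dz":0,"rx":0,"ry":0,"rz":0.02,"fingers":1}
    - {"dx":3,"dy":20,"dz":0,"rx":0,"ry":0,"rz":0.02,"fingers":1}

```text
clock: 5.85
tcp_pos: [0.5809, -0.1746, 0.1147]
orientation: [0.002, -0.027, 1.0, -0.002]
wrist_force: [-0.8, -5.8, 5.7]
finger_gap: 0.0109
```

Emit:
servo_tool:
  deltas:
    - {"dx":0,"dy":0,"dz":0,"rx":0,"ry":0,"rz":0,"fingers":1}
    - {"dx":0,"dy":0,"dz":0,"rx":0,"ry":0,"rz":0,"fingers":1}

```text
clock: 6.05
tcp_pos: [0.5811, -0.1718, 0.1147]
orientation: [0.002, -0.028, 1.0, 0.001]
wrist_force: [2.0, 5.6, 8.6]
finger_gap: 0.0109
```

```bash
cat > e.py <<'E'
from h import *
r=read_camera("scene"); save(r,"s2.png",(220,90,520,360),2.2)
E
python3 e.py
```

```text
(no output)
```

View pics/s2.png

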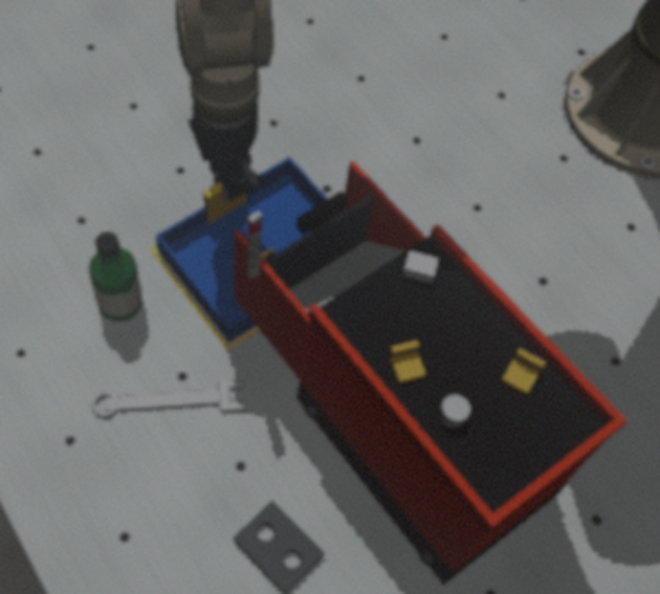

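Emit:
servo_tool:
  deltas:
    - {"dx":0,"dy":0,"dz":0,"rx":0,"ry":0,"rz":0,"fingers":-1}
    - {"dx":0,"dy":0,"dz":0,"rx":0,"ry":0,"rz":0,"fingers":-1}
    - {"dx":0,"dy":0,"dz":0,"rx":0,"ry":0,"rz":0,"fingers":-1}
    - {"dx":0,"dy":0,"dz":35,"rx":0,"ry":0,"rz":0,"fingers":-1}
    - {"dx":0,"dy":0,"dz":45,"rx":0,"ry":0,"rz":0,"fingers":-1}
    - {"dx":0,"dy":0,"dz":45,"rx":0,"ry":0,"rz":0,"fingers":-1}
    - {"dx":0,"dy":0,"dz":45,"rx":0,"ry":0,"rz":0,"fingers":-1}
    - {"dx":0,"dy":0,"dz":45,"rx":0,"ry":0,"rz":-0.14,"fingers":0}

```text
clock: 6.9
tcp_pos: [0.579, -0.1736, 0.3294]
orientation: [-0.0, 0.045, 0.999, 0.0]
wrist_force: [0.8, -0.5, -0.2]
finger_gap: 0.0732
```

Emit:
servo_tool:
  deltas:
    - {"dx":0,"dy":0,"dz":45,"rx":0,"ry":0,"rz":-0.14,"fingers":0.7}
    - {"dx":0,"dy":0,"dz":25,"rx":0,"ry":0,"rz":-0.14,"fingers":0.7}
    - {"dx":-6,"dy":36,"dz":0,"rx":0,"ry":0,"rz":-0.14,"fingers":0.7}
    - {"dx":-6,"dy":36,"dz":0,"rx":0,"ry":0,"rz":-0.14,"fingers":0.7}
    - {"dx":-6,"dy":36,"dz":0,"rx":0,"ry":0,"rz":-0.14,"fingers":0.7}
    - {"dx":-6,"dy":36,"dz":0,"rx":0,"ry":0,"rz":-0.14,"fingers":0.7}
    - {"dx":-6,"dy":36,"dz":0,"rx":0,"ry":0,"rz":-0.14,"fingers":0.7}
    - {"dx":-6,"dy":36,"dz":0,"rx":0,"ry":0,"rz":-0.14,"fingers":0.7}

```text
clock: 7.7
tcp_pos: [0.5429, 0.0436, 0.3976]
orientation: [-0.0, 0.57, 0.822, -0.0]
wrist_force: [0.8, 0.5, -0.7]
finger_gap: 0.0127
```

Emit:
servo_tool:
  deltas:
    - {"dx":-6,"dy":36,"dz":0,"rx":0,"ry":0,"rz":-0.14,"fingers":0.7}
    - {"dx":-6,"dy":36,"dz":0,"rx":0,"ry":0,"rz":-0.14,"fingers":0.7}
    - {"dx":-9,"dy":36,"dz":0,"rx":0,"ry":0,"rz":-0.03,"fingers":0.7}
    - {"dx":0,"dy":0,"dz":0,"rx":0,"ry":0,"rz":0,"fingers":0.7}

```text
clock: 8.1
tcp_pos: [0.5212, 0.1538, 0.3978]
orientation: [-0.001, 0.686, 0.728, 0.0]
wrist_force: [0.0, 0.5, 0.2]
finger_gap: 0.0131
```

```bash
cat > f.py <<'E'
from w import *
import sys
p=np.load("st.npy");c,s_=np.cos(p[2]),np.sin(p[2])
S=lambda w:(1e3*np.array([c*(w[0]-p[0])+s_*(w[1]-p[1]),-s_*(w[0]-p[0])+c*(w[1]-p[1])])).round()
s,r,T=wrist(); print(s["clock"],s["tcp_pos"].round(4),"tcp st",S(s["tcp_pos"]),"yaw",yaw(s),s["finger_gap"],s["joint_pos"].round(2))
save(r,sys.argv[1]+"w.png")
for cam in ["top","wrist"]:
  if cam=="top": r=read_camera("top"); save(r,sys.argv[1]+"t.png",(140,110,470,290),2.4); T=np.array(r["extrinsics"])
  for n,z in [("slug1",.24),("bar1",.236),("angle1",.229)]:
    for d in cut_out(n,cam):
      ys,xs=np.nonzero(d["region"])
      if len(xs) and d["confidence"]>.3: print(cam,n,round(d["confidence"],2),xs.mean().round(),ys.mean().round(),S(ray(r,xs.mean(),ys.mean(),z,T)))
E
python3 f.py p3
```

```text
8.1 [0.5212 0.1538 0.3978] tcp st [-41.  68.] yaw 0.059275242055490326 0.013055848133637991 [0.14 0.24 0.18 1.51 0.   1.65]
top slug1 0.58 202.0 183.0 [118. 196.]
top slug1 0.52 349.0 218.0 [  -6. -185.]
top bar1 0.64 270.0 237.0 [-37.  26.]
top angle1 0.52 241.0 208.0 [44. 99.]
top angle1 0.44 242.0 163.0 [166.  87.]
wrist slug1 0.64 441.0 69.0 [ 379. -471.]
wrist angle1 0.72 325.0 58.0 [ 441. -161.]
wrist angle1 0.71 432.0 159.0 [ 135. -423.]
```

View pics/p3t.png

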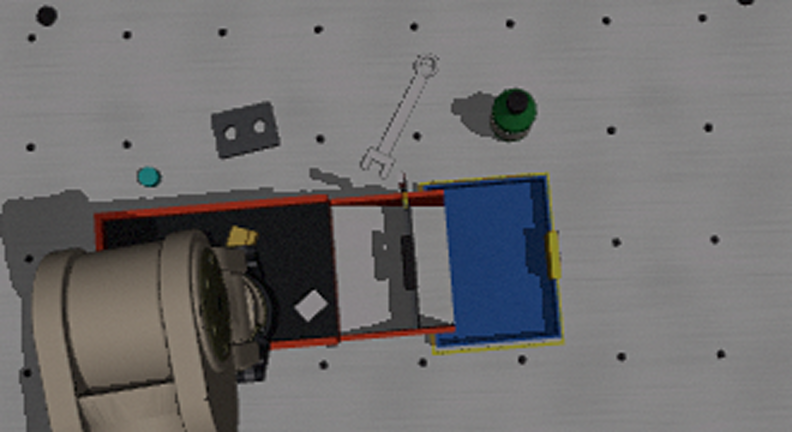

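View pics/p3w.png

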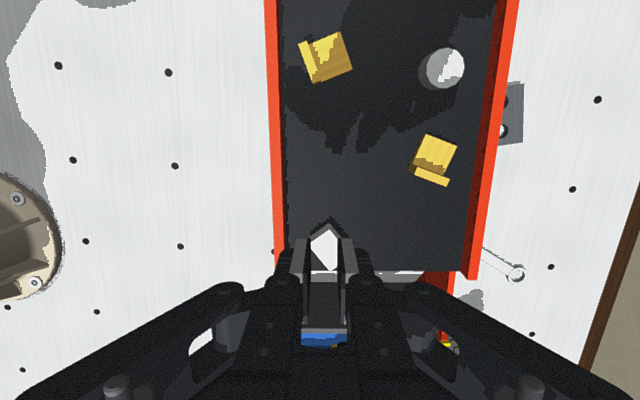

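Tray sits within the outline. Wrist view shows two angles at (325,57) and (433,160), the slug at (443,68), and the bar ahead of the fingers at (325,245).

Emit:
servo_tool:
  deltas:
    - {"dx":3,"dy":0,"dz":-40,"rx":0,"ry":0,"rz":0,"fingers":0.7}
    - {"dx":0,"dy":0,"dz":-40,"rx":0,"ry":0,"rz":0,"fingers":0.7}
    - {"dx":0,"dy":0,"dz":-20,"rx":0,"ry":0,"rz":0,"fingers":0.7}
    - {"dx":0,"dy":0,"dz":0,"rx":0,"ry":0,"rz":0,"fingers":0.7}
    - {"dx":0,"dy":-10,"dz":0,"rx":0,"ry":0,"rz":0,"fingers":0.7}
    - {"dx":1,"dy":-12,"dz":0,"rx":0,"ry":0,"rz":0,"fingers":0.7}
    - {"dx":0,"dy":-12,"dz":0,"rx":0,"ry":0,"rz":0,"fingers":0.7}
    - {"dx":1,"dy":-12,"dz":0,"rx":0,"ry":0,"rz":0,"fingers":0.7}

```text
clock: 9.3
tcp_pos: [0.5278, 0.1032, 0.2987]
orientation: [0.0, 0.688, 0.726, 0.0]
wrist_force: [0.0, 0.4, 0.5]
finger_gap: 0.0127
```

Emit:
servo_tool:
  deltas:
    - {"dx":1,"dy":-8,"dz":0,"rx":0,"ry":0,"rz":0,"fingers":0.7}
    - {"dx":0,"dy":-8,"dz":0,"rx":0,"ry":0,"rz":0,"fingers":0.7}
    - {"dx":1,"dy":-8,"dz":0,"rx":0,"ry":0,"rz":0,"fingers":0.7}
    - {"dx":0,"dy":-8,"dz":0,"rx":0,"ry":0,"rz":0,"fingers":0.7}
    - {"dx":0,"dy":0,"dz":0,"rx":0,"ry":0,"rz":0,"fingers":0.7}
    - {"dx":0,"dy":0,"dz":45,"rx":0,"ry":0,"rz":0,"fingers":0.7}
    - {"dx":0,"dy":0,"dz":0,"rx":0,"ry":0,"rz":0,"fingers":0.7}

```text
clock: 10.0
tcp_pos: [0.5307, 0.0727, 0.3474]
orientation: [0.002, 0.687, 0.726, 0.002]
wrist_force: [1.1, 0.4, 0.1]
finger_gap: 0.0128
```

```bash
sed -i 's/for cam in \["top","wrist"\]/TW=T;rw=r\nfor cam in ["top","wrist"]/; s/^  for n,z/  if cam=="wrist": r=rw;T=TW\n  for n,z/' f.py; sed -i 's/for cam in \["top","wrist"\]/for cam in ["wrist","top"]/' f.py; sed -i 's/,(140,110,470,290),2.4)/,(140,150,390,290),2.6)/' f.py; python3 f.py p4
```

```text
10.0 [0.5307 0.0727 0.3474] tcp st [-36. -14.] yaw 0.05522542133523946 0.01275830158011116 [-0.01  0.22  0.03  1.37  0.    1.5 ]
wrist bar1 0.78 326.0 237.0 [-34. -21.]
wrist bar1 0.7 388.0 133.0 [ 1. 42.]
wrist angle1 0.68 388.0 133.0 [ 2. 41.]
wrist angle1 0.62 465.0 27.0 [40. 98.]
top slug1 0.48 217.0 212.0 [ 38. 160.]
top slug1 0.47 202.0 183.0 [119. 196.]
top bar1 0.42 306.0 232.0 [-33. -71.]
top angle1 0.61 216.0 243.0 [-42. 170.]
```

View pics/p4t.png

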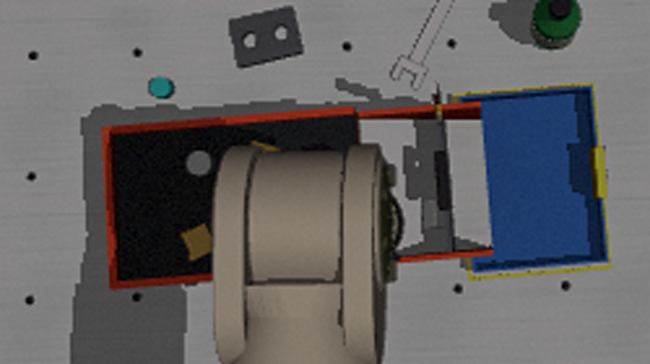

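View pics/p4w.png

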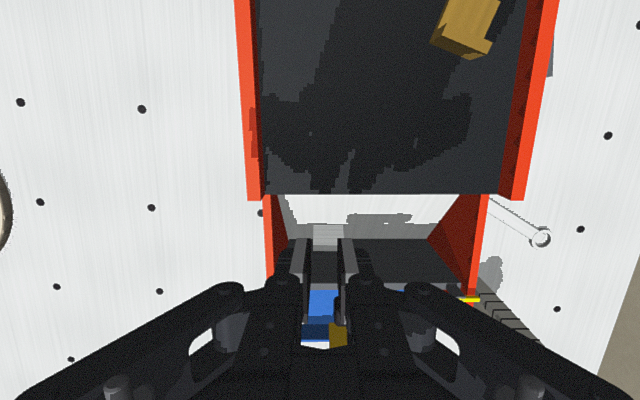

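Bar lies in the chute against the gate at (326,237); angle remains at (465,27).

Emit:
servo_tool:
  deltas:
    - {"dx":17,"dy":36,"dz":0,"rx":0,"ry":0,"rz":0,"fingers":0.7}
    - {"dx":17,"dy":36,"dz":0,"rx":0,"ry":0,"rz":0,"fingers":0.7}
    - {"dx":18,"dy":37,"dz":0,"rx":0,"ry":0,"rz":0,"fingers":0.7}
    - {"dx":18,"dy":37,"dz":0,"rx":0,"ry":0,"rz":0,"fingers":0.7}
    - {"dx":0,"dy":0,"dz":0,"rx":0,"ry":0,"rz":0,"fingers":0.7}
    - {"dx":0,"dy":0,"dz":0,"rx":0,"ry":0,"rz":0,"fingers":0.7}

```text
clock: 11.0
tcp_pos: [0.5993, 0.2194, 0.3415]
orientation: [-0.0, 0.687, 0.727, -0.001]
wrist_force: [0.2, 0.2, 0.2]
finger_gap: 0.013
```

```bash
python3 f.py p5; python3 -c "
import cv2;a=cv2.imread('pics/p5t.png');b=cv2.imread('pics/p5w.png');cv2.imwrite('pics/p5.png',b)"
```

```text
11.0 [0.5993 0.2194 0.3415] tcp st [ 40. 129.] yaw 0.05683160702170113 0.013009421635913827 [ 0.23  0.44  0.32  1.46 -0.    1.74]
wrist slug1 0.91 322.0 171.0 [ 39. 165.]
wrist slug1 0.61 421.0 54.0 [ 88. 224.]
wrist bar1 0.31 182.0 157.0 [-39. 172.]
wrist angle1 0.89 182.0 157.0 [-42. 171.]
wrist angle1 0.83 324.0 269.0 [ 40. 100.]
top angle1 0.44 241.0 210.0 [41. 99.]
top angle1 0.43 216.0 242.0 [-41. 170.]
```

View pics/p5.png

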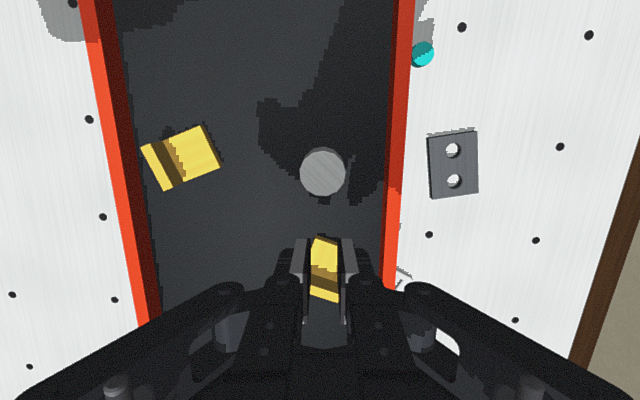

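Emit:
servo_tool:
  deltas:
    - {"dx":1,"dy":2,"dz":-25,"rx":0,"ry":0,"rz":0,"fingers":0.7}
    - {"dx":0,"dy":0,"dz":-20,"rx":0,"ry":0,"rz":0,"fingers":0.7}
    - {"dx":0,"dy":0,"dz":-2,"rx":0,"ry":0,"rz":0,"fingers":0.7}
    - {"dx":0,"dy":0,"dz":0,"rx":0,"ry":0,"rz":0,"fingers":0.7}

```text
clock: 11.8
tcp_pos: [0.6001, 0.2202, 0.2959]
orientation: [-0.0, 0.688, 0.726, -0.0]
wrist_force: [-0.4, -0.2, 0.6]
finger_gap: 0.0129
```

Emit:
servo_tool:
  deltas:
    - {"dx":0,"dy":-12,"dz":-1,"rx":0,"ry":0,"rz":0,"fingers":0.7}
    - {"dx":1,"dy":-14,"dz":0,"rx":0,"ry":0,"rz":0,"fingers":0.7}
    - {"dx":1,"dy":-14,"dz":0,"rx":0,"ry":0,"rz":0,"fingers":0.7}
    - {"dx":1,"dy":-14,"dz":0,"rx":0,"ry":0,"rz":0,"fingers":0.7}
    - {"dx":0,"dy":-14,"dz":0,"rx":0,"ry":0,"rz":0,"fingers":0.7}
    - {"dx":1,"dy":-14,"dz":0,"rx":0,"ry":0,"rz":0,"fingers":0.7}
    - {"dx":1,"dy":-12,"dz":0,"rx":0,"ry":0,"rz":0,"fingers":0.7}
    - {"dx":0,"dy":-8,"dz":0,"rx":0,"ry":0,"rz":0,"fingers":0.7}

```text
clock: 12.6
tcp_pos: [0.6059, 0.1175, 0.2955]
orientation: [0.0, 0.688, 0.726, 0.001]
wrist_force: [0.4, 3.2, 6.1]
finger_gap: 0.013
```

Emit:
servo_tool:
  deltas:
    - {"dx":1,"dy":-8,"dz":0,"rx":0,"ry":0,"rz":0,"fingers":0.7}
    - {"dx":0,"dy":-8,"dz":0,"rx":0,"ry":0,"rz":0,"fingers":0.7}
    - {"dx":0,"dy":-8,"dz":0,"rx":0,"ry":0,"rz":0,"fingers":0.7}
    - {"dx":1,"dy":-8,"dz":0,"rx":0,"ry":0,"rz":0,"fingers":0.7}
    - {"dx":0,"dy":-8,"dz":0,"rx":0,"ry":0,"rz":0,"fingers":0.7}
    - {"dx":0,"dy":0,"dz":0,"rx":0,"ry":0,"rz":0,"fingers":0.7}
    - {"dx":0,"dy":0,"dz":48,"rx":0,"ry":0,"rz":0,"fingers":0.7}
    - {"dx":0,"dy":0,"dz":0,"rx":0,"ry":0,"rz":0,"fingers":0.7}

```text
clock: 13.4
tcp_pos: [0.6085, 0.0786, 0.348]
orientation: [0.003, 0.687, 0.726, 0.002]
wrist_force: [1.2, 0.0, 1.1]
finger_gap: 0.0128
```

```bash
python3 f.py p6
```

```text
13.4 [0.6085 0.0786 0.348 ] tcp st [ 42. -12.] yaw 0.05502892519471481 0.012768245248946316 [-0.    0.38  0.25  1.43  0.    1.51]
wrist bar1 0.56 249.0 239.0 [ -4. -21.]
wrist angle1 0.95 304.0 229.0 [ 30. -17.]
wrist angle1 0.66 260.0 266.0 [  1. -43.]
wrist angle1 0.41 250.0 126.0 [-1. 47.]
top slug1 0.55 202.0 183.0 [119. 197.]
top bar1 0.62 306.0 232.0 [-33. -71.]
top bar1 0.6 253.0 224.0 [-2. 68.]
top angle1 0.44 310.0 220.0 [ -3. -84.]
```

View pics/p6w.png

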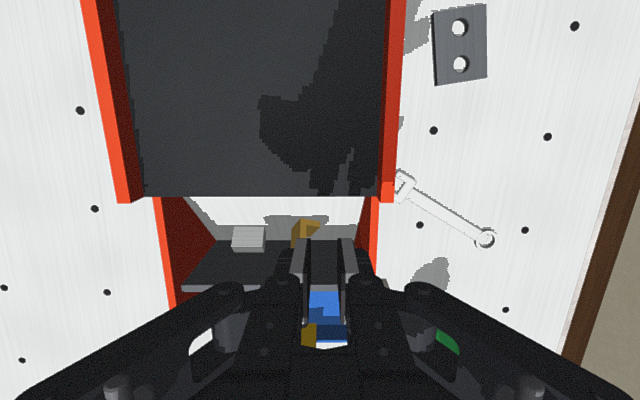

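Bar (248,239) and angle (305,229) both lie in the chute at the gate. Next the slug.

Emit:
servo_tool:
  deltas:
    - {"dx":-3,"dy":42,"dz":0,"rx":0,"ry":0,"rz":0,"fingers":0.7}
    - {"dx":-3,"dy":42,"dz":0,"rx":0,"ry":0,"rz":0,"fingers":0.7}
    - {"dx":-3,"dy":42,"dz":0,"rx":0,"ry":0,"rz":0,"fingers":0.7}
    - {"dx":-3,"dy":42,"dz":0,"rx":0,"ry":0,"rz":0,"fingers":0.7}
    - {"dx":-3,"dy":41,"dz":0,"rx":0,"ry":0,"rz":0,"fingers":0.7}
    - {"dx":0,"dy":0,"dz":0,"rx":0,"ry":0,"rz":0,"fingers":0.7}
    - {"dx":0,"dy":0,"dz":0,"rx":0,"ry":0,"rz":0,"fingers":0.7}

```text
clock: 14.5
tcp_pos: [0.592, 0.2886, 0.342]
orientation: [-0.0, 0.687, 0.727, -0.001]
wrist_force: [0.7, 0.3, -0.1]
finger_gap: 0.0127
```

```bash
python3 f.py p7
```

```text
14.5 [0.592  0.2886 0.342 ] tcp st [ 37. 199.] yaw 0.05740201451446 0.012745989139550707 [ 0.33  0.48  0.39  1.48 -0.    1.85]
wrist slug1 0.93 419.0 116.0 [ 86. 264.]
wrist slug1 0.55 324.0 279.0 [ 37. 168.]
wrist slug1 0.55 449.0 215.0 [108. 209.]
wrist angle1 0.76 200.0 265.0 [-43. 171.]
top slug1 0.62 202.0 183.0 [118. 196.]
top slug1 0.49 217.0 212.0 [ 38. 160.]
top angle1 0.59 302.0 213.0 [ 18. -64.]
```

Emit:
servo_tool:
  deltas:
    - {"dx":1,"dy":0,"dz":-25,"rx":0,"ry":0,"rz":0,"fingers":0.7}
    - {"dx":0,"dy":0,"dz":-22,"rx":0,"ry":0,"rz":0,"fingers":0.7}
    - {"dx":0,"dy":0,"dz":0,"rx":0,"ry":0,"rz":0,"fingers":0.7}
    - {"dx":0,"dy":-10,"dz":0,"rx":0,"ry":0,"rz":0,"fingers":0.7}
    - {"dx":1,"dy":-12,"dz":0,"rx":0,"ry":0,"rz":0,"fingers":0.7}
    - {"dx":1,"dy":-14,"dz":0,"rx":0,"ry":0,"rz":0,"fingers":0.7}
    - {"dx":0,"dy":-14,"dz":0,"rx":0,"ry":0,"rz":0,"fingers":0.7}
    - {"dx":1,"dy":-14,"dz":0,"rx":0,"ry":0,"rz":0,"fingers":0.7}

```text
clock: 15.7
tcp_pos: [0.5966, 0.222, 0.2964]
orientation: [0.0, 0.688, 0.726, 0.0]
wrist_force: [0.1, -0.2, 0.7]
finger_gap: 0.0129
```

Emit:
servo_tool:
  deltas:
    - {"dx":1,"dy":-14,"dz":0,"rx":0,"ry":0,"rz":0,"fingers":0.7}
    - {"dx":1,"dy":-14,"dz":0,"rx":0,"ry":0,"rz":0,"fingers":0.7}
    - {"dx":0,"dy":-14,"dz":0,"rx":0,"ry":0,"rz":0,"fingers":0.7}
    - {"dx":1,"dy":-14,"dz":0,"rx":0,"ry":0,"rz":0,"fingers":0.7}
    - {"dx":1,"dy":-14,"dz":0,"rx":0,"ry":0,"rz":0,"fingers":0.7}
    - {"dx":1,"dy":-14,"dz":0,"rx":0,"ry":0,"rz":0,"fingers":0.7}
    - {"dx":0,"dy":-12,"dz":0,"rx":0,"ry":0,"rz":0,"fingers":0.7}
    - {"dx":1,"dy":-10,"dz":0,"rx":0,"ry":0,"rz":0,"fingers":0.7}

```text
clock: 16.5
tcp_pos: [0.6024, 0.1164, 0.2959]
orientation: [-0.0, 0.688, 0.726, -0.0]
wrist_force: [-0.7, 0.5, 0.2]
finger_gap: 0.013
```

Emit:
servo_tool:
  deltas:
    - {"dx":0,"dy":-8,"dz":0,"rx":0,"ry":0,"rz":0,"fingers":0.7}
    - {"dx":0,"dy":-8,"dz":0,"rx":0,"ry":0,"rz":0,"fingers":0.7}
    - {"dx":1,"dy":-8,"dz":0,"rx":0,"ry":0,"rz":0,"fingers":0.7}
    - {"dx":0,"dy":-8,"dz":0,"rx":0,"ry":0,"rz":0,"fingers":0.7}
    - {"dx":0,"dy":-8,"dz":0,"rx":0,"ry":0,"rz":0,"fingers":0.7}
    - {"dx":0,"dy":0,"dz":0,"rx":0,"ry":0,"rz":0,"fingers":0.7}
    - {"dx":0,"dy":0,"dz":48,"rx":0,"ry":0,"rz":0,"fingers":0.7}
    - {"dx":0,"dy":0,"dz":0,"rx":0,"ry":0,"rz":0,"fingers":0.7}

```text
clock: 17.3
tcp_pos: [0.6045, 0.0777, 0.3491]
orientation: [0.003, 0.687, 0.726, 0.003]
wrist_force: [0.4, -0.4, 2.3]
finger_gap: 0.013
```

```bash
python3 f.py p8
```

```text
17.3 [0.6045 0.0777 0.3491] tcp st [ 38. -13.] yaw 0.05511522823639432 0.012997466507132146 [-0.    0.37  0.24  1.43  0.    1.51]
wrist bar1 0.65 253.0 238.0 [ -6. -21.]
wrist angle1 0.93 306.0 229.0 [ 27. -18.]
wrist angle1 0.69 324.0 320.0 [ 39. -86.]
top slug1 0.62 304.0 203.0 [ 43. -70.]
top bar1 0.41 306.0 232.0 [-32. -71.]
top angle1 0.61 216.0 243.0 [-41. 169.]
top angle1 0.42 311.0 219.0 [ -1. -85.]
```

View pics/p8w.png

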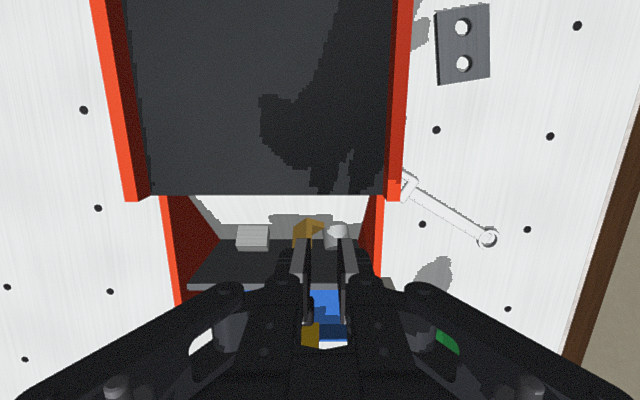

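Slug (336,235) is in the chute too. Now the last angle.

Emit:
servo_tool:
  deltas:
    - {"dx":-15,"dy":36,"dz":0,"rx":0,"ry":0,"rz":0,"fingers":0.7}
    - {"dx":-15,"dy":36,"dz":0,"rx":0,"ry":0,"rz":0,"fingers":0.7}
    - {"dx":-15,"dy":36,"dz":0,"rx":0,"ry":0,"rz":0,"fingers":0.7}
    - {"dx":-15,"dy":36,"dz":0,"rx":0,"ry":0,"rz":0,"fingers":0.7}
    - {"dx":-15,"dy":36,"dz":0,"rx":0,"ry":0,"rz":0,"fingers":0.7}
    - {"dx":-15,"dy":38,"dz":0,"rx":0,"ry":0,"rz":0,"fingers":0.7}
    - {"dx":0,"dy":0,"dz":0,"rx":0,"ry":0,"rz":0,"fingers":0.7}
    - {"dx":0,"dy":0,"dz":0,"rx":0,"ry":0,"rz":0,"fingers":0.7}

```text
clock: 18.5
tcp_pos: [0.5129, 0.2965, 0.3434]
orientation: [0.0, 0.687, 0.727, -0.0]
wrist_force: [-0.5, -0.4, 0.0]
finger_gap: 0.0129
```

```bash
python3 f.py p9
```

```text
18.5 [0.5129 0.2965 0.3434] tcp st [-42. 211.] yaw 0.05745455153606037 0.012942305316087128 [ 0.39  0.34  0.18  1.41 -0.    1.9 ]
wrist slug1 0.91 481.0 125.0 [ 41. 271.]
wrist angle1 0.91 322.0 281.0 [-43. 171.]
wrist angle1 0.41 404.0 210.0 [  6. 220.]
top bar1 0.72 306.0 161.0 [157. -84.]
top angle1 0.5 303.0 215.0 [ 14. -65.]
```

Emit:
servo_tool:
  deltas:
    - {"dx":0,"dy":0,"dz":-25,"rx":0,"ry":0,"rz":0,"fingers":0.7}
    - {"dx":0,"dy":0,"dz":-23,"rx":0,"ry":0,"rz":0,"fingers":0.7}
    - {"dx":0,"dy":0,"dz":0,"rx":0,"ry":0,"rz":0,"fingers":0.7}
    - {"dx":0,"dy":-12,"dz":0,"rx":0,"ry":0,"rz":0,"fingers":0.7}
    - {"dx":1,"dy":-14,"dz":0,"rx":0,"ry":0,"rz":0,"fingers":0.7}
    - {"dx":1,"dy":-15,"dz":0,"rx":0,"ry":0,"rz":0,"fingers":0.7}
    - {"dx":1,"dy":-15,"dz":0,"rx":0,"ry":0,"rz":0,"fingers":0.7}
    - {"dx":1,"dy":-15,"dz":0,"rx":0,"ry":0,"rz":0,"fingers":0.7}

```text
clock: 19.7
tcp_pos: [0.5177, 0.223, 0.2964]
orientation: [0.0, 0.688, 0.726, 0.0]
wrist_force: [0.8, 1.5, 0.9]
finger_gap: 0.0128
```

Emit:
servo_tool:
  deltas:
    - {"dx":1,"dy":-15,"dz":0,"rx":0,"ry":0,"rz":0,"fingers":0.7}
    - {"dx":1,"dy":-15,"dz":0,"rx":0,"ry":0,"rz":0,"fingers":0.7}
    - {"dx":0,"dy":-15,"dz":0,"rx":0,"ry":0,"rz":0,"fingers":0.7}
    - {"dx":1,"dy":-14,"dz":0,"rx":0,"ry":0,"rz":0,"fingers":0.7}
    - {"dx":1,"dy":-14,"dz":0,"rx":0,"ry":0,"rz":0,"fingers":0.7}
    - {"dx":1,"dy":-14,"dz":0,"rx":0,"ry":0,"rz":0,"fingers":0.7}
    - {"dx":1,"dy":-14,"dz":0,"rx":0,"ry":0,"rz":0,"fingers":0.7}
    - {"dx":1,"dy":-12,"dz":0,"rx":0,"ry":0,"rz":0,"fingers":0.7}

```text
clock: 20.5
tcp_pos: [0.5246, 0.1105, 0.2961]
orientation: [0.0, 0.687, 0.726, 0.0]
wrist_force: [-0.1, 1.9, 2.8]
finger_gap: 0.013
```

Emit:
servo_tool:
  deltas:
    - {"dx":0,"dy":-8,"dz":0,"rx":0,"ry":0,"rz":0,"fingers":0.7}
    - {"dx":0,"dy":-8,"dz":0,"rx":0,"ry":0,"rz":0,"fingers":0.7}
    - {"dx":1,"dy":-8,"dz":0,"rx":0,"ry":0,"rz":0,"fingers":0.7}
    - {"dx":0,"dy":-8,"dz":0,"rx":0,"ry":0,"rz":0,"fingers":0.7}
    - {"dx":0,"dy":-8,"dz":0,"rx":0,"ry":0,"rz":0,"fingers":0.7}
    - {"dx":0,"dy":0,"dz":0,"rx":0,"ry":0,"rz":0,"fingers":0.7}
    - {"dx":0,"dy":0,"dz":48,"rx":0,"ry":0,"rz":0,"fingers":0.7}
    - {"dx":0,"dy":0,"dz":0,"rx":0,"ry":0,"rz":0,"fingers":0.7}

```text
clock: 21.3
tcp_pos: [0.5267, 0.0716, 0.3485]
orientation: [0.002, 0.687, 0.726, 0.002]
wrist_force: [0.8, -0.4, 1.3]
finger_gap: 0.0126
```

```bash
python3 f.py p10
```

```text
21.3 [0.5267 0.0716 0.3485] tcp st [-40. -15.] yaw 0.055027455689636885 0.012620536412409577 [-0.02  0.21  0.02  1.37  0.    1.5 ]
wrist slug1 0.79 414.0 234.0 [ 15. -19.]
wrist angle1 0.87 331.0 232.0 [-35. -22.]
wrist angle1 0.67 385.0 234.0 [  0. -23.]
top slug1 0.57 304.0 204.0 [ 41. -70.]
top slug1 0.53 202.0 183.0 [118. 196.]
top angle1 0.54 302.0 214.0 [ 17. -64.]
top angle1 0.45 303.0 232.0 [-32. -61.]
```

View pics/p10w.png

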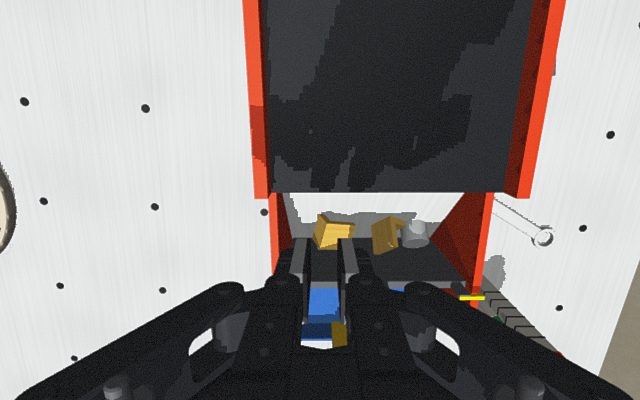

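All four now lie in the chute: angle on the bar (333,232), angle (387,234), slug (413,233). The deck is empty. Next, the gate handle.

Emit:
servo_tool:
  deltas:
    - {"dx":0,"dy":0,"dz":45,"rx":0,"ry":0,"rz":0.14,"fingers":0.7}
    - {"dx":11,"dy":-17,"dz":5,"rx":0,"ry":0,"rz":0.14,"fingers":0.7}
    - {"dx":11,"dy":-17,"dz":0,"rx":0,"ry":0,"rz":0.14,"fingers":0}
    - {"dx":11,"dy":-17,"dz":0,"rx":0,"ry":0,"rz":0.14,"fingers":-1}
    - {"dx":11,"dy":-17,"dz":0,"rx":0,"ry":0,"rz":0.14,"fingers":-1}
    - {"dx":0,"dy":0,"dz":0,"rx":0,"ry":0,"rz":0.14,"fingers":-1}
    - {"dx":0,"dy":0,"dz":0,"rx":0,"ry":0,"rz":0.14,"fingers":-1}
    - {"dx":0,"dy":0,"dz":0,"rx":0,"ry":0,"rz":0.14,"fingers":-1}

```text
clock: 22.5
tcp_pos: [0.5695, 0.0033, 0.3931]
orientation: [-0.001, 0.194, 0.981, 0.0]
wrist_force: [-0.8, 0.6, 0.6]
finger_gap: 0.0853
```

Emit:
servo_tool:
  deltas:
    - {"dx":0,"dy":0,"dz":0,"rx":0,"ry":0,"rz":0.14,"fingers":-1}
    - {"dx":0,"dy":0,"dz":0,"rx":0,"ry":0,"rz":0.14,"fingers":-1}
    - {"dx":0,"dy":0,"dz":0,"rx":0,"ry":0,"rz":0.14,"fingers":-1}
    - {"dx":0,"dy":0,"dz":0,"rx":0,"ry":0,"rz":0.03,"fingers":-1}
    - {"dx":0,"dy":0,"dz":0,"rx":0,"ry":0,"rz":0,"fingers":-1}
    - {"dx":0,"dy":0,"dz":0,"rx":0,"ry":0,"rz":0,"fingers":-1}

```text
clock: 23.1
tcp_pos: [0.5694, 0.0036, 0.3937]
orientation: [-0.0, -0.026, 1.0, 0.0]
wrist_force: [0.8, -0.3, -0.9]
finger_gap: 0.0854
```

```bash
cat > g.py <<'E'
from f import *
W=lambda q:np.array([p[0]+c*q[0]/1e3-s_*q[1]/1e3,p[1]+s_*q[0]/1e3+c*q[1]/1e3,q[2]/1e3])
r=rw;T=TW
print("proj handle",proj(r,W((0,-85,232)),T).round(),proj(r,W((30,-85,232)),T).round(),proj(r,W((-30,-85,232)),T).round())
r=read_camera("top");hsv=cv2.cvtColor(r["img"],cv2.COLOR_RGB2HSV);m=cv2.inRange(hsv,(20,150,90),(35,255,255))
print("tab expected px",proj(r,W((0,-263,64))))
n,l,st,ce=cv2.connectedComponentsWithStats(m)
for i in range(1,n):
    if st[i,4]>15: print(st[i],ce[i].round(1),S(ray(r,*ce[i],.064)))
E
python3 g.py p11
```

```text
23.1 [0.5694 0.0036 0.3937] tcp st [ -1. -85.] yaw 1.622784744473093 0.08535300993328872 [-0.13  0.3   0.24  1.52  0.   -0.19]
wrist slug1 0.93 345.0 221.0 [ 10. -69.]
wrist slug1 0.53 349.0 198.0 [ -8. -67.]
wrist bar1 0.77 336.0 146.0 [-45. -77.]
wrist angle1 0.98 348.0 198.0 [ -5. -66.]
wrist angle1 0.69 235.0 294.0 [  79. -160.]
wrist angle1 0.65 353.0 151.0 [-41. -64.]
wrist angle1 0.39 327.0 196.0 [ -7. -83.]
proj handle [324. 205.] [324. 242.] [324. 167.]
tab expected px [370.97822915 216.60175016]
[369 205   4  21  61] [370.5 215.6] [   3. -262.]
[325 255  23   2  23] [336.  255.5] [-108. -148.]
[  3 371   7   8  42] [  5.7 374.6] [-377.  852.]
```

View pics/p11w.png

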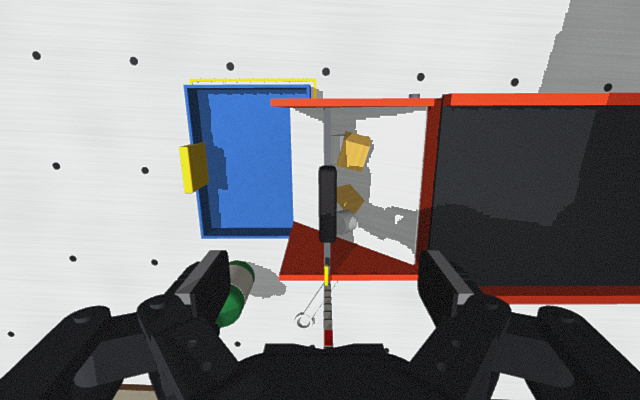

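Emit:
servo_tool:
  deltas:
    - {"dx":1,"dy":2,"dz":-40,"rx":0,"ry":0,"rz":0,"fingers":-1}
    - {"dx":0,"dy":0,"dz":-40,"rx":0,"ry":0,"rz":0,"fingers":-1}
    - {"dx":0,"dy":0,"dz":-38,"rx":0,"ry":0,"rz":0,"fingers":-1}
    - {"dx":0,"dy":0,"dz":0,"rx":0,"ry":0,"rz":0,"fingers":-1}
    - {"dx":0,"dy":0,"dz":0,"rx":0,"ry":0,"rz":0,"fingers":-1}

```text
clock: 24.05
tcp_pos: [0.5703, 0.0056, 0.2763]
orientation: [-0.001, -0.027, 1.0, 0.0]
wrist_force: [0.2, -0.7, 0.6]
finger_gap: 0.0855
```

Emit:
servo_tool:
  deltas:
    - {"dx":0,"dy":0,"dz":0,"rx":0,"ry":0,"rz":0,"fingers":1}
    - {"dx":0,"dy":0,"dz":0,"rx":0,"ry":0,"rz":0,"fingers":1}
    - {"dx":0,"dy":0,"dz":0,"rx":0,"ry":0,"rz":0,"fingers":1}
    - {"dx":0,"dy":0,"dz":0,"rx":0,"ry":0,"rz":0,"fingers":1}
    - {"dx":0,"dy":0,"dz":0,"rx":0,"ry":0,"rz":0,"fingers":1}
    - {"dx":0,"dy":0,"dz":0,"rx":0,"ry":0,"rz":0,"fingers":1}
  newtons: 100

```text
clock: 24.65
tcp_pos: [0.5707, 0.0063, 0.2768]
orientation: [0.001, -0.027, 1.0, 0.001]
wrist_force: [-1.6, 3.2, 4.2]
finger_gap: 0.0127
```

Emit:
servo_tool:
  deltas:
    - {"dx":0,"dy":0,"dz":10,"rx":0,"ry":0,"rz":0,"fingers":1}
    - {"dx":0,"dy":0,"dz":15,"rx":0,"ry":0,"rz":0,"fingers":1}
    - {"dx":0,"dy":0,"dz":15,"rx":0,"ry":0,"rz":0,"fingers":1}
    - {"dx":0,"dy":0,"dz":15,"rx":0,"ry":0,"rz":0,"fingers":1}
    - {"dx":0,"dy":0,"dz":15,"rx":0,"ry":0,"rz":0,"fingers":1}
    - {"dx":0,"dy":0,"dz":0,"rx":0,"ry":0,"rz":0,"fingers":1}
    - {"dx":0,"dy":0,"dz":0,"rx":0,"ry":0,"rz":0,"fingers":1}

```text
clock: 25.35
tcp_pos: [0.5708, 0.0063, 0.3435]
orientation: [-0.001, -0.027, 1.0, 0.001]
wrist_force: [5.9, 4.2, -13.6]
finger_gap: 0.0122
```

```bash
cat > k.py <<'E'
from h import *
s=env.get_state();print(s["clock"],s["tcp_pos"].round(4),s["wrist_force"].round(1),s["finger_gap"])
r=read_camera("scene")
p=np.load("st.npy");c,s_=np.cos(p[2]),np.sin(p[2])
W=lambda q:np.array([p[0]+c*q[0]/1e3-s_*q[1]/1e3,p[1]+s_*q[0]/1e3+c*q[1]/1e3,q[2]/1e3])
for z in (206,268,276,284,295): print(z,proj(r,W((87.5,-85,z))).round(1))
a,b=proj(r,W((87.5,-85,250))).astype(int)
save(r,"k1.png",(a-70,b-50,a+90,b+60),5)
E
python3 k.py
```

```text
25.35 [0.5708 0.0063 0.3435] [  5.9   4.2 -13.6] 0.012189704419462207
206 [335.  207.5]
268 [335.4 193.2]
276 [335.5 191.2]
284 [335.5 189.2]
295 [335.6 186.4]
```

View pics/k1.png

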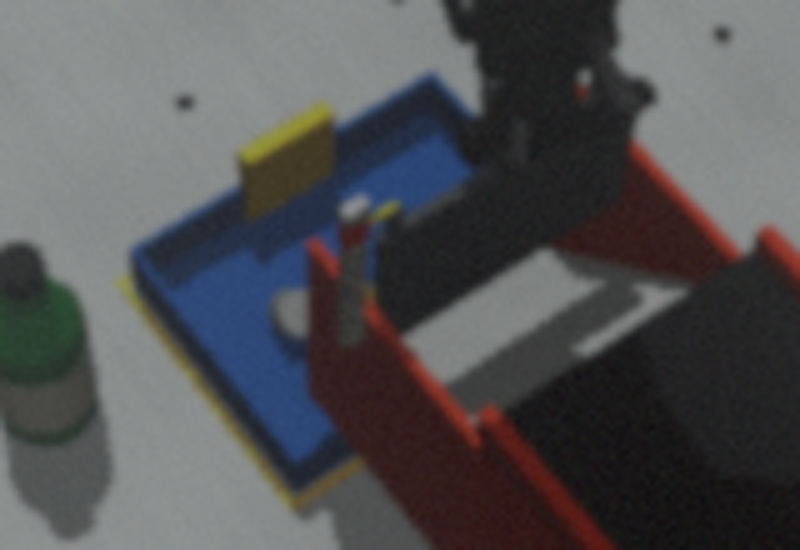

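Pointer (385,212) is level with the red band (352,230), and the slug is already in the tray. The force of 13.6 N implies about 67 mm of lift. I'll add 3 mm and hold.

Emit:
servo_tool:
  deltas:
    - {"dx":0,"dy":0,"dz":3,"rx":0,"ry":0,"rz":0,"fingers":1}
    - {"dx":0,"dy":0,"dz":0,"rx":0,"ry":0,"rz":0,"fingers":1}
    - {"dx":0,"dy":0,"dz":0,"rx":0,"ry":0,"rz":0,"fingers":1}
    - {"dx":0,"dy":0,"dz":0,"rx":0,"ry":0,"rz":0,"fingers":1}
    - {"dx":0,"dy":0,"dz":0,"rx":0,"ry":0,"rz":0,"fingers":1}
    - {"dx":0,"dy":0,"dz":0,"rx":0,"ry":0,"rz":0,"fingers":1}
    - {"dx":0,"dy":0,"dz":0,"rx":0,"ry":0,"rz":0,"fingers":1}
    - {"dx":0,"dy":0,"dz":0,"rx":0,"ry":0,"rz":0,"fingers":1}

```text
clock: 26.2
tcp_pos: [0.5708, 0.0063, 0.3459]
orientation: [-0.001, -0.027, 1.0, 0.001]
wrist_force: [5.2, 3.8, -13.9]
finger_gap: 0.0123
```

Emit:
servo_tool:
  deltas:
    - {"dx":0,"dy":0,"dz":0,"rx":0,"ry":0,"rz":0,"fingers":1}
    - {"dx":0,"dy":0,"dz":0,"rx":0,"ry":0,"rz":0,"fingers":1}
    - {"dx":0,"dy":0,"dz":0,"rx":0,"ry":0,"rz":0,"fingers":1}
    - {"dx":0,"dy":0,"dz":0,"rx":0,"ry":0,"rz":0,"fingers":1}
    - {"dx":0,"dy":0,"dz":0,"rx":0,"ry":0,"rz":0,"fingers":1}
    - {"dx":0,"dy":0,"dz":0,"rx":0,"ry":0,"rz":0,"fingers":1}
    - {"dx":0,"dy":0,"dz":0,"rx":0,"ry":0,"rz":0,"fingers":1}
    - {"dx":0,"dy":0,"dz":0,"rx":0,"ry":0,"rz":0,"fingers":1}

```text
clock: 27.0
tcp_pos: [0.5708, 0.0063, 0.3459]
orientation: [-0.001, -0.027, 1.0, 0.001]
wrist_force: [5.6, 3.9, -13.8]
finger_gap: 0.0123
```

Emit:
servo_tool:
  deltas:
    - {"dx":0,"dy":0,"dz":0,"rx":0,"ry":0,"rz":0,"fingers":1}
    - {"dx":0,"dy":0,"dz":0,"rx":0,"ry":0,"rz":0,"fingers":1}
    - {"dx":0,"dy":0,"dz":0,"rx":0,"ry":0,"rz":0,"fingers":1}
    - {"dx":0,"dy":0,"dz":0,"rx":0,"ry":0,"rz":0,"fingers":1}
    - {"dx":0,"dy":0,"dz":0,"rx":0,"ry":0,"rz":0,"fingers":1}
    - {"dx":0,"dy":0,"dz":0,"rx":0,"ry":0,"rz":0,"fingers":1}
    - {"dx":0,"dy":0,"dz":0,"rx":0,"ry":0,"rz":0,"fingers":1}
    - {"dx":0,"dy":0,"dz":0,"rx":0,"ry":0,"rz":0,"fingers":1}

```text
clock: 27.8
tcp_pos: [0.5708, 0.0063, 0.3459]
orientation: [-0.001, -0.027, 1.0, 0.001]
wrist_force: [5.4, 4.1, -14.1]
finger_gap: 0.012
```

```bash
sed -i 's/k1.png/k2.png/' k.py; python3 k.py; python3 -c "
from h import *
r=read_camera('top')
for n in ['slug1','bar1','angle1']:
  for d in cut_out(n,'top'): print(n,round(d['confidence'],2),d['extent'])
save(r,'k2t.png',(270,180,390,270),5)"
```

```text
27.8 [0.5708 0.0063 0.3459] [  5.4   4.1 -14.1] 0.01196153768649414
206 [335.  207.5]
268 [335.4 193.2]
276 [335.5 191.2]
284 [335.5 189.2]
295 [335.6 186.4]
slug1 0.49 [342.9, 200.0, 350.9, 206.2]
bar1 0.41 [344.7, 225.5, 353.9, 235.8]
angle1 0.48 [177.8, 182.5, 374.3, 260.6]
angle1 0.47 [340.0, 228.0, 342.6, 238.1]
angle1 0.38 [345.4, 212.5, 352.1, 222.7]
```

View pics/k2.png

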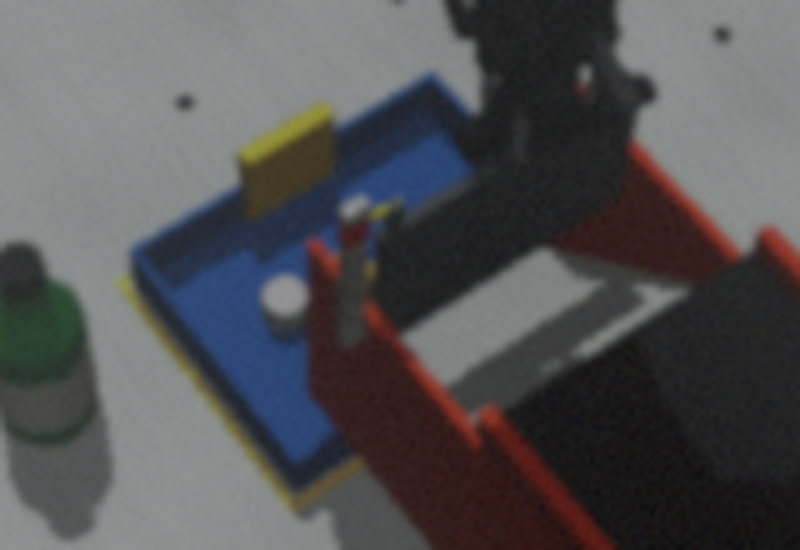

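```bash
cat > m.py <<'E'
from w import *
p=np.load("st.npy");c,s_=np.cos(p[2]),np.sin(p[2])
S=lambda w:(1e3*np.array([c*(w[0]-p[0])+s_*(w[1]-p[1]),-s_*(w[0]-p[0])+c*(w[1]-p[1])])).round()
W=lambda q:np.array([p[0]+c*q[0]/1e3-s_*q[1]/1e3,p[1]+s_*q[0]/1e3+c*q[1]/1e3,q[2]/1e3])
s,rw,TW=wrist();rt=read_camera("top")
for nm,r,T in (("wrist",rw,TW),("top",rt,np.array(rt["extrinsics"]))):
    print(nm,"lip corners px",[proj(r,W((x,-130,50)),T).round().tolist() for x in(-75,75)])
    hsv=cv2.cvtColor(r["img"],cv2.COLOR_RGB2HSV);m=cv2.inRange(hsv,(12,90,50),(36,255,255))
    n,l,st,ce=cv2.connectedComponentsWithStats(m)
    for i in range(1,n):
        if st[i,4]>6: print(st[i].tolist(),"hsv",np.median(hsv[l==i],0),"floor",S(ray(r,*ce[i],.012,T)))
    for k in ("slug1","bar1","angle1"):
        for d in cut_out(k,nm):
            ys,xs=np.nonzero(d["region"])
            if len(xs) and d["confidence"]>.3: print(nm,k,round(d["confidence"],2),np.array(d["extent"]).round().tolist(),len(xs),S(ray(r,xs.mean(),ys.mean(),.012,T)))
E
python3 m.py
```

```text
wrist lip corners px [[281.0, 104.0], [285.0, 231.0]]
[171, 74, 142, 20, 501] hsv [ 30. 192. 234.] floor [-108. -174.]
[242, 122, 25, 27, 548] hsv [ 27. 146. 235.] floor [ -38. -170.]
[157, 145, 36, 57, 1592] hsv [ 24. 205.  93.] floor [   8. -274.]
[225, 160, 28, 24, 475] hsv [ 25. 151. 234.] floor [   7. -191.]
wrist slug1 0.94 [227.0, 191.0, 249.0, 216.0] 380 [  51. -197.]
wrist bar1 0.9 [225.0, 129.0, 250.0, 161.0] 335 [ -24. -190.]
wrist angle1 0.76 [222.0, 160.0, 253.0, 183.0] 473 [   7. -192.]
wrist angle1 0.7 [240.0, 117.0, 269.0, 150.0] 575 [ -38. -170.]
top lip corners px [[329.0, 245.0], [325.0, 196.0]]
[63, 0, 123, 25, 2298] hsv [ 14. 130. 126.] floor [757. 506.]
[83, 0, 131, 58, 1489] hsv [ 14. 130. 130.] floor [649. 375.]
[118, 0, 114, 74, 1067] hsv [ 14. 130. 133.] floor [595. 231.]
[229, 32, 6, 15, 39] hsv [ 13. 135.  51.] floor [626. 135.]
[98, 68, 9, 7, 38] hsv [ 14.  130.5  73. ] floor [546. 571.]
[332, 182, 37, 5, 44] hsv [ 28. 164. 136.] floor [ 112. -216.]
[369, 189, 1, 9, 9] hsv [ 28. 134. 141.] floor [  77. -269.]
[368, 200, 6, 30, 101] hsv [ 28. 183. 141.] floor [   5. -267.]
[342, 212, 11, 10, 75] hsv [ 23. 154. 141.] floor [   7. -193.]
[337, 228, 8, 10, 77] hsv [ 24. 152. 141.] floor [ -40. -169.]
[372, 231, 2, 9, 9] hsv [ 28. 131. 143.] floor [ -56. -269.]
[323, 242, 52, 16, 94] hsv [ 29.  161.  139.5] floor [-108. -197.]
[2, 371, 14, 8, 64] hsv [ 21. 161. 124.] floor [-389.  887.]
top slug1 0.62 [345.0, 201.0, 349.0, 206.0] 34 [  50. -198.]
top bar1 0.37 [345.0, 223.0, 352.0, 235.0] 55 [ -25. -190.]
top angle1 0.53 [340.0, 227.0, 342.0, 238.0] 47 [ -40. -168.]
top angle1 0.44 [344.0, 210.0, 352.0, 223.0] 94 [   7. -193.]
```

All four lie in the tray with both cameras agreeing on the floor rays: slug (51,-197), bar (-24,-190), angles (7,-192) and (-38,-170). Held for over 2.5 s. Next I lower the gate.

Emit:
servo_tool:
  deltas:
    - {"dx":0,"dy":0,"dz":-12,"rx":0,"ry":0,"rz":0,"fingers":1}
    - {"dx":0,"dy":0,"dz":-12,"rx":0,"ry":0,"rz":0,"fingers":1}
    - {"dx":0,"dy":0,"dz":-12,"rx":0,"ry":0,"rz":0,"fingers":1}
    - {"dx":0,"dy":0,"dz":-12,"rx":0,"ry":0,"rz":0,"fingers":1}
    - {"dx":0,"dy":0,"dz":-12,"rx":0,"ry":0,"rz":0,"fingers":1}
    - {"dx":0,"dy":0,"dz":-10,"rx":0,"ry":0,"rz":0,"fingers":1}
    - {"dx":0,"dy":0,"dz":0,"rx":0,"ry":0,"rz":0,"fingers":1}
    - {"dx":0,"dy":0,"dz":0,"rx":0,"ry":0,"rz":0,"fingers":1}

```text
clock: 29.25
tcp_pos: [0.5707, 0.0063, 0.2778]
orientation: [-0.0, -0.027, 1.0, 0.001]
wrist_force: [3.3, 4.1, -5.0]
finger_gap: 0.0125
```

Emit:
servo_tool:
  deltas:
    - {"dx":0,"dy":0,"dz":0,"rx":0,"ry":0,"rz":0,"fingers":-1}
    - {"dx":0,"dy":0,"dz":0,"rx":0,"ry":0,"rz":0,"fingers":-1}
    - {"dx":0,"dy":0,"dz":0,"rx":0,"ry":0,"rz":0,"fingers":-1}
    - {"dx":0,"dy":0,"dz":0,"rx":0,"ry":0,"rz":0,"fingers":-1}
    - {"dx":0,"dy":0,"dz":0,"rx":0,"ry":0,"rz":0,"fingers":-1}
    - {"dx":0,"dy":0,"dz":40,"rx":0,"ry":0,"rz":0,"fingers":-1}
    - {"dx":0,"dy":0,"dz":45,"rx":0,"ry":0,"rz":0,"fingers":-1}
    - {"dx":0,"dy":0,"dz":40,"rx":0,"ry":0,"rz":0,"fingers":-1}

```text
clock: 30.05
tcp_pos: [0.5701, 0.0055, 0.4058]
orientation: [0.0, -0.027, 1.0, -0.0]
wrist_force: [1.7, -0.1, 0.4]
finger_gap: 0.0859
```

Emit:
servo_tool:
  deltas:
    - {"dx":0,"dy":0,"dz":0,"rx":0,"ry":0,"rz":0,"fingers":-1}
    - {"dx":0,"dy":0,"dz":0,"rx":0,"ry":0,"rz":0,"fingers":-1}
    - {"dx":0,"dy":0,"dz":0,"rx":0,"ry":0,"rz":0,"fingers":-1}

```text
clock: 30.35
tcp_pos: [0.5702, 0.0056, 0.4028]
orientation: [-0.001, -0.027, 1.0, 0.0]
wrist_force: [-0.3, -0.9, -0.9]
finger_gap: 0.0852
```

```bash
cat >> m.py <<'E'
r,T=rw,TW
print(s["tcp_pos"].round(4),"handle expected px rows, shut / 10 mm up:",[[proj(r,W((x,-85,z)),T).round(1).tolist() for x in(-30,30)] for z in(232,242)])
g=cv2.cvtColor(r["img"],cv2.COLOR_RGB2GRAY)
print("handle dark col 327:",[i for i in range(140,260) if g[i,327]<45][::8], "row 204:",[i for i in range(300,350) if g[204,i]<45])
# tray corners from blue mask in the top picture (rim height)
for nm,r,T in (("wrist",rw,TW),("top",rt,np.array(rt["extrinsics"]))):
    hsv=cv2.cvtColor(r["img"],cv2.COLOR_RGB2HSV);m=cv2.inRange(hsv,(100,120,30),(125,255,255))
    n,l,st,ce=cv2.connectedComponentsWithStats(m);i=1+st[1:,4].argmax()
    h=cv2.convexHull(np.argwhere(l==i)[:,::-1].astype(np.int32))[:,0]
    q=cv2.approxPolyDP(h[:,None],4,True)[:,0]
    print(nm,"tray hull",[(a.tolist(),S(ray(r,*a.astype(float),.038,T)).tolist()) for a in q])
E
python3 m.py
```

```text
wrist lip corners px [[287.0, 106.0], [290.0, 217.0]]
[191, 79, 124, 19, 425] hsv [ 30. 195. 234.] floor [-107. -174.]
[254, 121, 21, 24, 421] hsv [ 27. 146. 234.] floor [ -39. -169.]
[180, 141, 29, 50, 1103] hsv [ 24. 205.  93.] floor [   8. -273.]
[238, 154, 24, 21, 365] hsv [ 25. 152. 234.] floor [   7. -191.]
[321, 259, 6, 21, 92] hsv [ 30.  242.  218.5] floor [177. -84.]
[120, 380, 33, 9, 178] hsv [ 13. 141.  75.] floor [ 408. -421.]
[491, 396, 45, 4, 128] hsv [ 15. 122.  92.] floor [439. 260.]
wrist slug1 0.6 [239.0, 184.0, 259.0, 202.0] 317 [  51. -197.]
wrist bar1 0.72 [239.0, 128.0, 261.0, 155.0] 296 [ -25. -190.]
wrist angle1 0.84 [253.0, 120.0, 275.0, 145.0] 434 [ -38. -170.]
wrist angle1 0.59 [236.0, 155.0, 261.0, 176.0] 372 [   8. -192.]
top lip corners px [[329.0, 245.0], [325.0, 196.0]]
[63, 0, 123, 25, 2298] hsv [ 14. 131. 126.] floor [757. 506.]
[83, 0, 131, 59, 1491] hsv [ 14. 130. 130.] floor [649. 375.]
[118, 0, 111, 74, 1058] hsv [ 14. 129. 133.] floor [594. 231.]
[229, 32, 3, 4, 7] hsv [ 13. 128.  51.] floor [642. 140.]
[230, 36, 5, 11, 24] hsv [ 13.5 135.   51.
[... 617 characters left out ...]
50.0, 206.0] 52 [  50. -197.]
top bar1 0.59 [344.0, 224.0, 354.0, 234.0] 52 [ -25. -190.]
top bar1 0.48 [322.0, 183.0, 374.0, 257.0] 2490 [  -5. -208.]
top angle1 0.43 [338.0, 227.0, 346.0, 238.0] 77 [ -40. -169.]
[0.5702 0.0056 0.4028] handle expected px rows, shut / 10 mm up: [[[321.8, 163.7], [321.8, 236.5]], [[321.7, 165.9], [321.7, 241.4]]]
handle dark col 327: [163, 215, 223, 231] row 204: [317, 318, 328, 332]
wrist tray hull [([307, 85], [-101.0, -105.0]), ([287, 235], [108.0, -137.0]), ([203, 235], [108.0, -261.0]), ([185, 86], [-99.0, -263.0])]
top tray hull [([373, 250], [-101.0, -262.0]), ([324, 254], [-102.0, -112.0]), ([333, 186], [105.0, -157.0]), ([366, 183], [106.0, -260.0])]
```

```bash
python3 -c "
from workcell import job
print(job.hand_in())"
```

```text
the job is handed in; nothing more can be done
None
```

The job is done and handed in at about 31 s on the robot's clock.

- **Tray:** I slid it by its tab onto the outline. The last check put it about 3–4 mm from the outline's centre and square to it.
- **Offcuts:** Four were present: one slug, one bar and two angles. I pushed each over the open edge without lifting it, and all four lay behind the shut gate before I lifted it.
- **Gate:** I pulled it to about 69 mm, where the force read 14 N and the pointer was level with the red band. I held it there for more than 2.4 s, then lowered it under grip and released it.

**Last checks:** In the final wrist and top pictures, the slug, bar and one angle lie in the tray in both. The other angle's brass colour shows in the tray in both too, although the detector reported it only in the wrist picture. The handle's pixel position and the measured height before release both fit a shut gate. The gripper is clear above the handle.

**Limits and disagreements:**
- I had used up the picture views, so these last checks are numeric only.
- I did not re-measure the bottle, wrench and bracket at the end. The arm never went near them.
- The detectors gave a few false hits along the way, such as shadows and the turquoise look-alike, which I discarded.

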